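Set the funnel in the flask and hold the slide rack over it to drain

TASK

Lower the white funnel from its beaker into the neck of the conical flask until it sits squarely home, without dropping it in, and let go. Then lift the slide rack by its handle out of the staining jar and carry it upright over the other things without bumping them. Finish still holding it level and steady about a centimetre above the funnel, centred and not touching, so the slides can drain into the flask; leave everything else standing where it is.

Things in the scene. Friction and masses are not known exactly. Their poses are not given: they have to be found in the camera images.
- funnel: white plastic funnel, 83 mm tall, about 50 g; origin at the centre of the stem's lower tip, z up its axis. Stem 30 mm long, 22 mm thick at the tip, 26 mm at its top; cone widening to 62 mm at 65 mm; then an upright collar 18 mm high, 62 to 66 mm outside, 57 inside: grip it there from above. Round (yaw free). Starts standing stem down in the beaker, its cone on the beaker's rim.
- funnel_rim (a point): centre of the funnel's mouth at its rim, 83 mm above the stem tip; z up the funnel's axis. About 105 mm above the bench at the start, about 153 mm once home in the flask.
- flask: clear glass conical flask, 105 mm tall, 68 mm wide at the foot, straight neck 36 to 39 mm outside, 31 mm inside, bore 37 mm deep; free-standing, about 250 g. Origin at the centre of its underside, z up. With the funnel home its cone rests on the neck's edge and the stem tip is about 70 mm above the flask's underside.
- flask_mouth (a point): centre of the flask's mouth, at the top of its neck, 105 mm above its underside.
- beaker: small clear glass beaker, 50 mm outside diameter, 70 mm tall, in which the funnel stands at the start; origin at the centre of its underside.
- jar: open white plastic staining jar, 58 mm (x) by 60 mm (y) outside, 75 mm tall, walls and floor 4 mm thick; origin at the centre of its underside. The slide rack stands in it with 3 to 16 mm of room on each side.
- rack: steel slide rack with five glass slides on end, 30 mm (x) by 34 mm (y), slides reaching 78 mm up, total height 118 mm; origin at the centre of its underside, z up. Its handle is a strap rising on both y sides to a black horizontal grip. It stands in the jar at the start with its sides parallel to the jar's. About 120 g.
- rack_grip (a point): centre of the rack's grip, 113 mm above the rack's underside: a black round bar 10 mm in diameter and 36 mm long, lying along the rack's y axis; pinch it from above across the rack's x axis.
- tube_rack: grey plastic rack of capped test tubes, 200 mm (x) by 56 mm (y), 110 mm tall over the caps; origin at the centre of its underside. Leave alone.
- stain_bottle: amber glass bottle with a black cap, 52 mm diameter, 125 mm tall; origin at the centre of its underside. Leave alone.
- stick_jar: glass jar of wooden applicator sticks with a blue lid, 60 mm diameter, 118 mm tall; origin at the centre of its underside. Leave alone.
- buffer_bottle: white plastic bottle with a white cap, 56 mm diameter, 110 mm tall; origin at the centre of its underside. Leave alone.
- wash_bottle: white wash bottle with a grey cap and a bent spout towards its -x, 60 mm diameter, 180 mm tall; origin at the centre of its underside. Leave alone.
- slide_box: closed wooden slide box, 85 mm (x) by 140 mm (y), 30 mm tall; origin at the centre of its underside. Leave alone.
- petri_dish: closed petri dish, 92 mm diameter, 13 mm tall; origin at the centre of its underside. Leave alone.

How it is judged (in metres and radians):
On the way, in this order (a step that is already met when the one before it is completed fails the run):
1. the funnel sits home and upright in the neck of the standing flask, let go (horizontal distance between funnel and flask_mouth below 0.005 m and z of funnel in the frame of flask between 0.064 and 0.076 m and angle between funnel's own z axis and vertical below 0.12 rad and contact force between the fingers and funnel below 0.1 N and angle between flask's own z axis and vertical below 0.06 rad and height (world z) of flask below 0.01 m), for 0.3 s.
2. the slide rack is in the gripper, lifted clear above the jar (z of rack in the frame of jar above 0.08 m and contact force between the fingers and rack above 0.5 N), for 0.1 s.
At the end, for the whole second after the job is handed in: Funnel home in the standing flask (within 5 mm, tilt under 0.12), not held; rack held steady, tilt under 0.15 rad, its foot 2 to 25 mm above the funnel rim and within 10 mm of its centre, touching neither funnel nor flask; jar and beaker upright on the bench (all of step 1 and horizontal distance between rack and funnel_rim below 0.01 m and z of rack in the frame of funnel_rim between 0.002 and 0.025 m and angle between rack's own z axis and vertical below 0.15 rad and contact force between the fingers and rack above 0.5 N and contact force between rack and funnel below 0.05 N and contact force between rack and flask below 0.05 N and linear speed of each of rack, flask below 0.02 m/s and angular speed of rack below 0.2 rad/s and angle between each of jar, beaker's own z axis and vertical below 0.1 rad and height (world z) of each of jar, beaker below 0.01 m); the arm keeps its last pose, push and grip.
It fails at once if the funnel is dropped (falls faster than 0.5 m/s while not held) (linear speed of funnel above 0.5 m/s and contact force between the fingers and funnel below 0.05 N).
It fails at once if the slide rack touches the funnel or the flask (contact force between rack and funnel above 0.3 N or contact force between rack and flask above 0.3 N).
It fails at once if the slide rack is tipped by more than 0.5 rad (angle between rack's own z axis and vertical above 0.5 rad).
It fails at once if the slide rack bumps one of the other things on the bench (contact force between rack and tube_rack above 0.5 N or contact force between rack and stain_bottle above 0.5 N or contact force between rack and stick_jar above 0.5 N or contact force between rack and buffer_bottle above 0.5 N or contact force between rack and wash_bottle above 0.5 N or contact force between rack and slide_box above 0.5 N or contact force between rack and petri_dish above 0.5 N).
It fails at once if one of the other things is pushed more than 20 mm, or the flask, jar or beaker more than 30 mm (distance of any of tube_rack, stain_bottle, stick_jar, buffer_bottle, wash_bottle, slide_box, petri_dish from where it was at the start of the episode above 0.02 m or distance of any of flask, jar, beaker from where it was at the start of the episode above 0.03 m).
It also fails if it takes over 61 s, if anything falls off the work surface, if the arm or the gripper's body presses on something with over 40 N, if the wrist force passes 120 N, or if a joint passes its speed limit or range.

ROBOT

A 6-joint arm with a two-finger parallel gripper is mounted at the origin on the work surface. World frame = base frame: x ahead of the robot, y to its left, z up, the work surface at z = 0. Lengths are in mm, angles in rad, forces in N, time in s.
With the tool pointing down it reaches from about 350 to 975 mm from the base axis. Payload 7.1 kg.
Tool frame: the origin (TCP) lies midway between the tips of the shut fingers; the grasp point (between the pads) lies ctrl.grip_point_offset behind it (ctrl.grip_point_offset is the distance from the TCP to the grasp point, in mm); z points along the fingers, y is the line along which they close (so a half turn about z gives the same grasp; the last joint's range is limited). The gripper opens to 88 mm and grips with 3 to 60 N. Pads are 20 mm wide; open, the fingers measure 115 mm over their backs; the gripper's body (75 mm by 178 mm) begins 61 mm behind the grasp point.
Start: joints at [1.231, 0.423, 1.63, -0, 1.089, -0.019], TCP at [197.047, 593.108, 222.675] pointing down, gripper open.
Joint ranges: [-3, 3], [-0.9, 2.11], [0.09, 2.58], [-1.31, 4.45], [0.11, 2.69], [-2.54, 2.54]. Speed limits (rad/s): [2.39, 2.39, 3.01, 3.14, 3.14, 3.14].

INTERFACE

Orientations are given as a rotation vector (axis times angle).
In Python, from workcell import ctrl gives the robot as it stands.
- The arm moves only by the tool apply_moves, never from a script. Its argument "targets" is a list of rows, each an object of numbers: "tx", "ty", "tz": the shift along the world's x, y, z in m; "spin": the turn about the world's z in degrees. In form: [{"tx": .., "ty": .., "tz": .., "spin": ..}, ...]. A call has exactly 8 rows; each row is the pose to reach, as a shift and turn from the pose commanded when the call began; what a row does not reach only later rows make up. A row lasts 1/10 s, in which the tool goes at most 50 mm and 8.59 degrees, less where a joint would pass 70% of its speed; a pose out of reach is approached as far as the arm can. A call with a gripper value outside its range is refused whole. "gripper" is the closure, from -1 (fully open) to 1 (shut), set as the call begins (left out, the last holds). The fingers move at their own pace and stop on an object; the grip force is fixed at half the most. Time passes only in rows, so rows that repeat a pose let the fingers close, or fill a call up. It gives the time, the measured TCP pose, the force, the opening and the grip force at its end, in the units of the state.
- ctrl.get_obs(): the state, without advancing time (a new reading comes with each control period).
- ctrl.get_image(name): name is "scene" or "top" or "wrist"; returns the picture (480x640x3 uint8, red, green, blue); there is no depth.
- ctrl.get_calibration(name): a dict with "fov_y" (degrees; the focal length in pixels is half the picture's height over the tangent of half this angle, whatever the lens; pixels are square), "cx", "cy" (the principal point, pixels), "rvec" (rotation vector, rad) and "tvec" (3), from world to camera coordinates, as OpenCV has them. Camera axes: x right, y down, z forward; pixel columns grow to the right and rows downward; lengths in mm; the calibration is good to about 2 mm. The wrist camera is an equidistant fisheye: a pixel r from the principal point sees the ray r / f radians off the axis. A picture is of the moment at which its call begins: read the wrist's pose just before it. get_calibration takes no time and is no camera call; for the wrist camera it gives the pose at the moment of the call.
- ctrl.close_job(): hands the job in; it is judged then, once.
Trained networks look in the newest picture that a camera, given by its name, has taken for a name from the list of things; names that differ only in an ending like _2 or _b are one class to them, and where a whole thing is asked for, a point or a joint stands for the part that bears it (a point fixed in the world has none). Each returns a list of dicts, best first, with "score" (0 to 1); they miss things now and then, are a little off and sometimes report something else, mostly with a low value. They report only what shows in the picture. A call takes as long as a camera call.
- ctrl.outline_of(name, camera): "pixels" (480x640 bool, what is visible of it) and "box" ([left, top, right, bottom] in pixels, round what is visible of it).
- ctrl.pinpoint(name, camera): "uv" ([column, row] in pixels: a listed point, or the origin of a listed thing).
The state is a dict: "t": time; "qpos": joint angles; "qvel": joint speeds; "joint_torque": joint torques, N m; "ee_pos": TCP position; "orientation": TCP orientation; "ft_force": force on the tool from outside, world axes, zero at the start; "moment": the same for the moment, N m; "width": finger opening in mm; "grasp_force": force on a finger pad.
Only numpy, scipy, OpenCV 4.12 (cv2) and the standard library are available. Lean on these libraries where they do the work, as an engineer would, in place of code of your own. Each camera call takes 0.05 s, during which the arm holds its last target. There are 200 camera calls.

## Working session

There is one attempt and no reset: what is moved stays moved. The work goes in short steps, Python scripts to look and compute and a tool call to move; the robot and the scene stay as the last step left them, time stands still between calls to the robot, and variables do not carry over. Pictures are saved under pics/ and viewed, at most 10 in all, crops included, and the job is handed in when it is done.

Besides the shell and the picture viewer there is one more tool, called after "Request:" by a JSON object that holds its "api" and its "payload". apply_moves: Moves the arm, as the interface text tells. Its arguments: {"type":"object","properties":{"targets":{"type":"array"},"gripper":{"type":"number"}},"required":["targets"]}

```bash
mkdir -p pics; ls
cat > h.py <<'E'
from workcell import ctrl
import numpy as np, cv2
from scipy.spatial.transform import Rotation as R
def ray(cal,uv):
    f=240/np.tan(np.radians(cal["fov_y"])/2)
    d=(np.array(uv,float)-[cal["cx"],cal["cy"]])/f
    if cal.get("_fish"):
        th=np.linalg.norm(d); v=np.r_[d/max(th,1e-9)*np.sin(th),np.cos(th)]
    else: v=np.r_[d,1]
    Rm=R.from_rotvec(np.ravel(cal["rvec"])).as_matrix()
    v=Rm.T@v
    return -Rm.T@np.ravel(cal["tvec"]), v/np.linalg.norm(v)
def cal(n):
    c=dict(ctrl.get_calibration(n)); c["_fish"]=n=="wrist"; return c
def project(c,p):
    Rm=R.from_rotvec(np.ravel(c["rvec"])).as_matrix(); q=Rm@np.array(p,float)+np.ravel(c["tvec"])
    f=240/np.tan(np.radians(c["fov_y"])/2)
    if c["_fish"]:
        r=np.hypot(*q[:2]); d=q[:2]/r*np.arctan2(r,q[2])
    else: d=q[:2]/q[2]
    return d*f+[c["cx"],c["cy"]]
def atz(r,z): o,v=r; return o+v*(z-o[2])/v[2]
def tri(rs):
    A=np.zeros((3,3));b=np.zeros(3)
    for o,v in rs: P=np.eye(3)-np.outer(v,v);A+=P;b+=P@o
    p=np.linalg.solve(A,b); return p,[round(float(np.linalg.norm((np.eye(3)-np.outer(v,v))@(p-o))),1) for o,v in rs]
E
python3 - <<'E'
from h import *
np.set_printoptions(precision=1,suppress=True)
o=ctrl.get_obs();print(o);print(ctrl.grip_point_offset)
names="funnel_rim flask_mouth rack_grip funnel flask beaker jar rack tube_rack stain_bottle stick_jar buffer_bottle wash_bottle slide_box petri_dish".split()
zs=dict(funnel_rim=105,flask_mouth=105,rack_grip=117,funnel=22)
rs={}
for c in ["scene","top","wrist"]:
    k=cal(c);im=ctrl.get_image(c);cv2.imwrite(f"pics/{c}0.png",im[:,:,::-1])
    print(c,k["fov_y"],"cam",ray(k,[320,240])[0])
    for n in names:
        r=ctrl.pinpoint(n,c)
        for q in r[:2]:
            y=ray(k,q["uv"]); print(c,n,round(q["score"],2),np.array(q["uv"]),atz(y,zs.get(n,0)))
        if r: rs.setdefault(n,[]).append(ray(k,r[0]["uv"]))
for n in rs:
    if len(rs[n])>1: print(n,*tri(rs[n]))
E
```

```text
pics
{'t': 0.0, 'qpos': array([ 1.2,  0.4,  1.6, -0. ,  1.1, -0. ]), 'qvel': array([-0., -0.,  0., -0.,  0., -0.]), 'joint_torque': array([ -0. , -54.5, -27.4,   0.1,   0. ,  -0. ]), 'ee_pos': array([196.9, 592.6, 221.9]), 'orientation': array([-0.5, -3.1,  0. ]), 'ft_force': array([ 0.1,  0.2, -0.7]), 'moment': array([-0., -0., -0.]), 'grasp_force': 0.0, 'width': 87.80542963542482}
18.700000000000003
scene 50.633269602870485 cam [1200.1 -488.   762.8]
scene funnel_rim 0.76 [402.6 200.8] [490.4 255.8 105. ]
scene flask_mouth 0.88 [208.  307.6] [ 548.  -273.4  105. ]
scene flask_mouth 0.66 [335.9 289.6] [644.4 -57.2 105. ]
scene rack_grip 0.91 [338.6 245.1] [550.6  19.6 117. ]
scene funnel 0.91 [400.2 229.5] [493.4 256.1  22. ]
scene flask 0.9 [212.5 345.7] [ 543.5 -277.2    0. ]
scene beaker 0.55 [401.3 234.2] [488.8 266.9   0. ]
scene jar 0.69 [334.4 287.2] [547.6  13.5   0. ]
scene jar 0.66 [348.9 239.2] [428.8 146.6   0. ]
scene tube_rack 0.86 [258.  297.2] [ 477.5 -138.7    0. ]
scene tube_rack 0.26 [402.7 200.6] [376.6 375.4   0. ]
scene stain_bottle 0.93 [378.4 261.7] [537.3 14
[... 1503 characters left out ...]
146.5   0. ]
top petri_dish 0.69 [490.1 339.8] [ 312.6 -428.8    0. ]
wrist 65.70646984690485 cam [134.2 614.8 384.7]
funnel_rim [498.8 254.4 111. ] [5.3, 5.3]
flask_mouth [ 544.  -265.1   96.7] [6.9, 6.9]
rack_grip [542.1  16.  112.6] [8.1, 8.1]
funnel [485.6 259.3  15.4] [3.5, 3.5]
flask [ 544.1 -275.4   -0.7] [2.0, 2.0]
beaker [498.6 254.7  11. ] [1.3, 1.3]
jar [547.4  11.5   0.8] [1.7, 1.7]
tube_rack [ 480.1 -140.7    3.2] [0.6, 0.6]
stain_bottle [545.2 139.4  10.1] [2.0, 2.0]
stick_jar [424.  147.4   3.5] [0.8, 0.8]
buffer_bottle [658.6 130.2  12.5] [0.4, 0.4]
wash_bottle [779.2  65.8   5.1] [2.9, 2.9]
slide_box [300.1 374.8   0.1] [5.0, 5.0]
petri_dish [ 313.7 -424.8    4.5] [2.2, 2.2]
```

View pics/scene0.png

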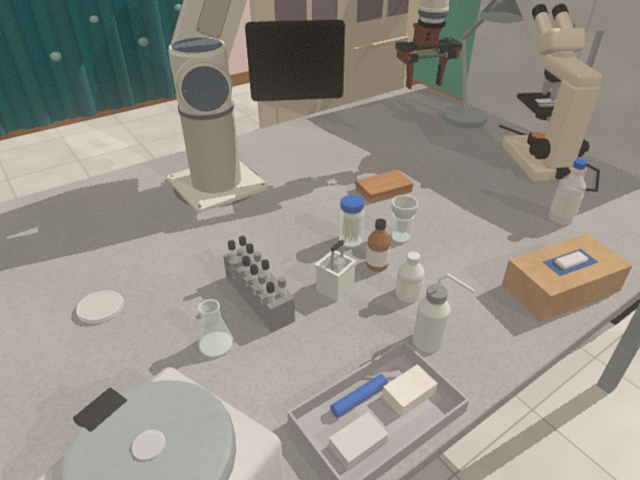

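View pics/top0.png

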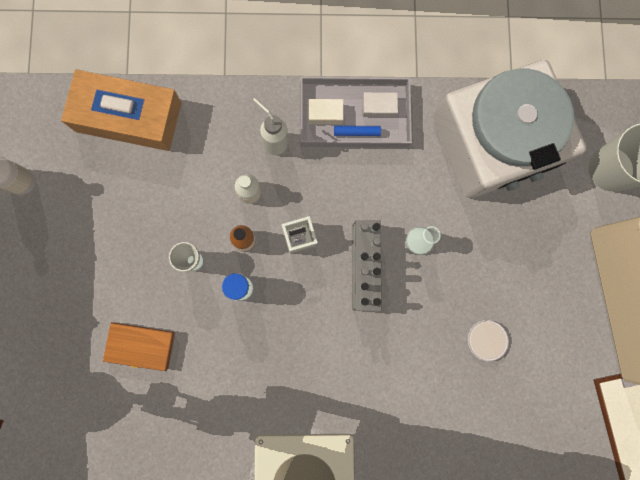

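View pics/wrist0.png

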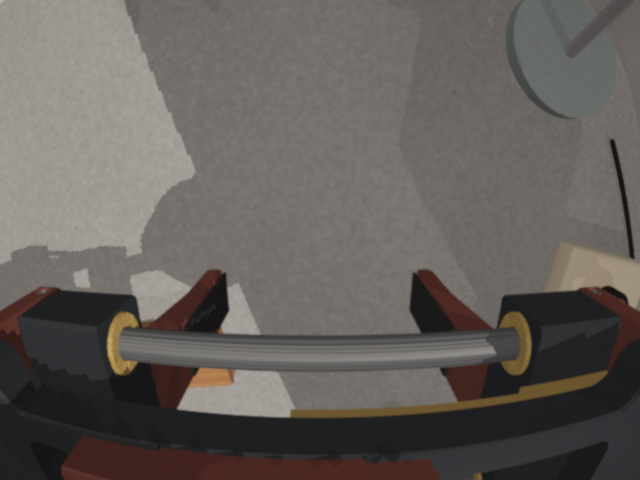

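Scene: funnel at about (402,205) in scene and (184,256) in top; flask neck (208,305)/(430,235); jar and rack (337,265)/(300,235). The networks agree. The wrist view shows only bare bench and the fingers.

Run:
```python
from h import *
np.set_printoptions(precision=3,suppress=True)
c=cal("wrist");o=ctrl.get_obs()
T=R.from_rotvec(o["orientation"]).as_matrix();print(T)
p,v=ray(c,[c["cx"],c["cy"]]);print("axis",v,"in tool",T.T@v,"cam in tool",T.T@(p-o["ee_pos"]))
# where would funnel rim/others appear for candidate TCPs with same orientation
Rm=R.from_rotvec(np.ravel(c["rvec"])).as_matrix()
for tcp in [(497,256,222),(550,240,222),(600,220,222),(560,180,222)]:
    sh=np.array(tcp)-o["ee_pos"]; c2=dict(c);c2["tvec"]=np.ravel(c["tvec"])-Rm@sh
    print(tcp,project(c2,[497,256,105]))
# jar yaw from top
m=ctrl.outline_of("jar","top")[0]; print(m["score"],m["box"])
cs=cv2.findContours(m["pixels"].astype(np.uint8),0,2)[0];print(cv2.minAreaRect(max(cs,key=cv2.contourArea)))
im=cv2.imread("pics/top0.png")[205:265,265:335];cv2.imwrite("pics/jar.png",cv2.resize(im,None,fx=8,fy=8,interpolation=cv2.INTER_CUBIC))
```

```text
[[-0.949  0.315 -0.   ]
 [ 0.315  0.949  0.   ]
 [ 0.     0.    -1.   ]]
axis [ 0.232 -0.077 -0.97 ] in tool [-0.244 -0.     0.97 ] cam in tool [  66.523    0.794 -162.007]
(497, 256, 222) [317.85  234.975]
(550, 240, 222) [315.832 162.874]
(600, 220, 222) [320.216  91.715]
(560, 180, 222) [387.717 126.419]
0.65 [281.2, 215.5, 318.6, 252.8]
((299.2981872558594, 234.1605682373047), (30.93779182434082, 30.554658889770508), 73.3007583618164)
```

View pics/jar.png

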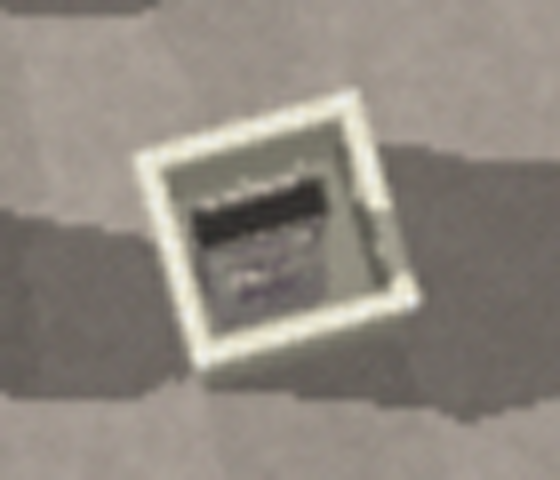

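Jar and rack yaw is about +16.5°: the bar in the crop runs from (195,228) to (325,193), and the jar edge from (145,165) to (350,100). Next I move over the funnel.

Request:
{"api": "apply_moves", "payload": {"targets": [{"tx": 0.03,"ty": -0.034,"tz": 0,"spin": 0},{"tx": 0.06,"ty": -0.067,"tz": 0,"spin": 0},{"tx": 0.09,"ty": -0.101,"tz": 0,"spin": 0},{"tx": 0.12,"ty": -0.135,"tz": 0,"spin": 0},{"tx": 0.15,"ty": -0.168,"tz": 0,"spin": 0},{"tx": 0.18,"ty": -0.202,"tz": 0,"spin": 0},{"tx": 0.21,"ty": -0.236,"tz": 0,"spin": 0},{"tx": 0.24,"ty": -0.27,"tz": 0,"spin": 0}], "gripper": -1}}

```text
t: 3.25
ee_pos: [438.1, 321.7, 222.9]
orientation: [0.502, 3.101, 0.001]
ft_force: [0.9, 1.0, 0.2]
width: 87.5
grasp_force: 0.0
```

Request:
{"api": "apply_moves", "payload": {"targets": [{"tx": 0.02,"ty": -0.022,"tz": 0,"spin": 0},{"tx": 0.04,"ty": -0.045,"tz": 0,"spin": 0},{"tx": 0.06,"ty": -0.067,"tz": 0,"spin": 0},{"tx": 0.08,"ty": -0.08,"tz": 0,"spin": 0},{"tx": 0.08,"ty": -0.08,"tz": 0,"spin": 0},{"tx": 0.08,"ty": -0.08,"tz": 0,"spin": 0},{"tx": 0.08,"ty": -0.08,"tz": 0,"spin": 0},{"tx": 0.08,"ty": -0.08,"tz": 0,"spin": 0}]}}

```text
t: 4.05
ee_pos: [516.2, 243.8, 222.7]
orientation: [-0.5, -3.101, 0.0]
ft_force: [0.7, -0.2, 0.2]
width: 87.9
grasp_force: 0.0
```

```bash
cat > look.py <<'E'
from h import *
import sys,json
np.set_printoptions(precision=1,suppress=True)
# usage: look.py tag name z [name z...] ; stores rays in json
tag=sys.argv[1];a=sys.argv[2:]
try: S=json.load(open("rays.json"))
except Exception: S={}
o=ctrl.get_obs();c=cal("wrist");im=ctrl.get_image("wrist");cv2.imwrite(f"pics/w_{tag}.png",im[:,:,::-1])
print("tcp",o["ee_pos"],"yaw",np.degrees(np.arctan2(*R.from_rotvec(o["orientation"]).as_matrix()[[1,0],1])),"w",o["width"],"f",o["ft_force"])
for n,z in zip(a[::2],a[1::2]):
    for q in ctrl.pinpoint(n,"wrist")[:2]: print(" pin",n,round(q["score"],2),np.array(q["uv"]),atz(ray(c,q["uv"]),float(z)))
    r=ctrl.pinpoint(n,"wrist")
    if r:
        y=ray(c,r[0]["uv"]);S.setdefault(n,[]).append([list(y[0]),list(y[1])])
        if len(S[n])>1: print(" tri",n,*tri([(np.array(p),np.array(v)) for p,v in S[n]]))
json.dump(S,open("rays.json","w"))
E
python3 look.py a funnel_rim 105
python3 - <<'E'
from h import *
np.set_printoptions(precision=1,suppress=True)
c=cal("wrist")
for m in ctrl.outline_of("funnel","wrist")[:1]:
    print(m["score"],m["box"])
    b=m["box"];print(atz(ray(c,[(b[0]+b[2])/2,(b[1]+b[3])/2]),100))
E
```

```text
tcp [516.2 243.8 222.7] yaw 71.69045632327193 w 87.86424263606881 f [ 0.7 -0.2  0.2]
 pin funnel_rim 0.77 [327. 206.] [497.  257.5 105. ]
0.7 [287.2, 163.7, 367.4, 241.9]
[495.8 258.2 100. ]
```

View pics/w_a.png

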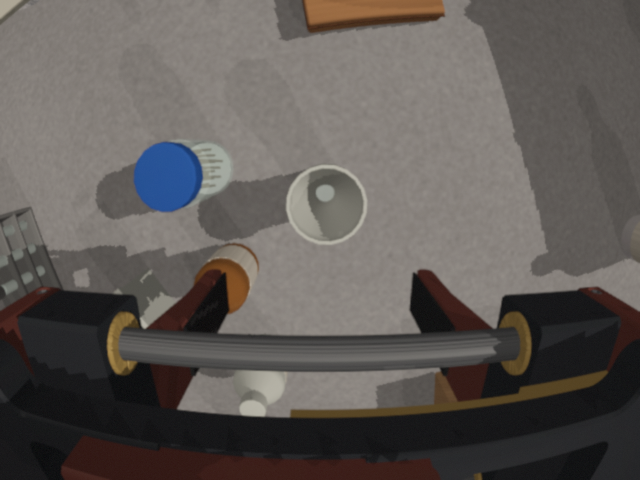

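The funnel mouth shows clearly as a circle centred at (327,205), unoccluded. I now descend part way over it and look again.

Request:
{"api": "apply_moves", "payload": {"targets": [{"tx": -0.01,"ty": 0.007,"tz": -0.02,"spin": 0},{"tx": -0.019,"ty": 0.0135,"tz": -0.04,"spin": 0},{"tx": -0.019,"ty": 0.0135,"tz": -0.06,"spin": 0},{"tx": -0.019,"ty": 0.0135,"tz": -0.07,"spin": 0},{"tx": -0.019,"ty": 0.0135,"tz": -0.07,"spin": 0},{"tx": -0.019,"ty": 0.0135,"tz": -0.07,"spin": 0},{"tx": -0.019,"ty": 0.0135,"tz": -0.07,"spin": 0},{"tx": -0.019,"ty": 0.0135,"tz": -0.07,"spin": 0}]}}

```text
t: 5.05
ee_pos: [498.7, 256.8, 153.6]
orientation: [0.502, 3.1, 0.002]
ft_force: [0.3, 0.7, 0.2]
width: 87.6
grasp_force: 0.0
```

```bash
python3 look.py b funnel_rim 105
python3 - <<'E'
from h import *
np.set_printoptions(precision=1,suppress=True)
c=cal("wrist")
for m in ctrl.outline_of("funnel","wrist")[:1]:
    print(m["score"],m["box"])
    b=m["box"];print(atz(ray(c,[(b[0]+b[2])/2,(b[1]+b[3])/2]),105))
E
```

```text
tcp [498.7 256.8 153.6] yaw 71.60514011410318 w 87.64086891554948 f [0.3 0.7 0.2]
 pin funnel_rim 0.85 [318.5 257.8] [496.7 258.1 105. ]
 pin funnel_rim 0.2 [ 16.4 312.7] [466.6   4.5 105. ]
 tri funnel_rim [497.6 257.6 101.3] [0.2, 0.2]
0.74 [265.9, 199.5, 366.5, 304.2]
[492.3 257.9 105. ]
```

View pics/w_b.png

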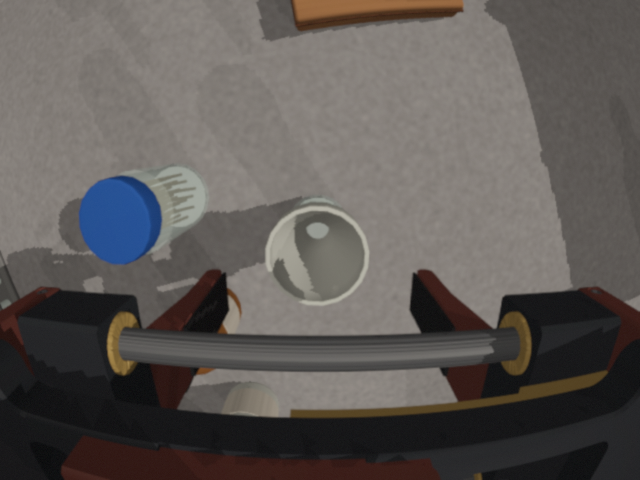

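The rim is centred at (318,257), and triangulates to (497, 258, 101–105). Descending to grip the collar.

Request:
{"api": "apply_moves", "payload": {"targets": [{"tx": -0.001,"ty": 0.0012,"tz": -0.015,"spin": 0},{"tx": -0.001,"ty": 0.0012,"tz": -0.03,"spin": 0},{"tx": -0.001,"ty": 0.0012,"tz": -0.045,"spin": 0},{"tx": -0.001,"ty": 0.0012,"tz": -0.06,"spin": 0},{"tx": -0.001,"ty": 0.0012,"tz": -0.07,"spin": 0},{"tx": -0.001,"ty": 0.0012,"tz": -0.075,"spin": 0},{"tx": -0.001,"ty": 0.0012,"tz": -0.075,"spin": 0},{"tx": -0.001,"ty": 0.0012,"tz": -0.075,"spin": 0}]}}

```text
t: 6.05
ee_pos: [497.3, 257.9, 77.9]
orientation: [0.502, 3.101, 0.0]
ft_force: [0.1, -0.5, 0.5]
width: 87.8
grasp_force: 0.0
```

Request:
{"api": "apply_moves", "payload": {"targets": [{"tx": 0,"ty": 0,"tz": 0,"spin": 0},{"tx": 0,"ty": 0,"tz": 0,"spin": 0},{"tx": 0,"ty": 0,"tz": 0,"spin": 0},{"tx": 0,"ty": 0,"tz": 0,"spin": 0},{"tx": 0,"ty": 0,"tz": 0,"spin": 0},{"tx": 0,"ty": 0,"tz": 0,"spin": 0},{"tx": 0,"ty": 0,"tz": 0,"spin": 0},{"tx": 0,"ty": 0,"tz": 0,"spin": 0}], "gripper": 1}}

```text
t: 6.85
ee_pos: [497.2, 257.8, 77.8]
orientation: [0.502, 3.101, 0.0]
ft_force: [-0.0, -1.1, 4.0]
width: 60.8
grasp_force: 30.0
```

Request:
{"api": "apply_moves", "payload": {"targets": [{"tx": 0,"ty": 0,"tz": 0.003,"spin": 0},{"tx": 0,"ty": 0,"tz": 0.008,"spin": 0},{"tx": 0,"ty": 0,"tz": 0.018,"spin": 0},{"tx": 0,"ty": 0,"tz": 0.035,"spin": 0},{"tx": 0,"ty": 0,"tz": 0.055,"spin": 0},{"tx": 0,"ty": 0,"tz": 0.08,"spin": 0},{"tx": 0,"ty": 0,"tz": 0.105,"spin": 0},{"tx": 0,"ty": 0,"tz": 0.13,"spin": 0}]}}

```text
t: 7.65
ee_pos: [496.9, 257.8, 209.4]
orientation: [0.502, 3.101, 0.001]
ft_force: [0.4, -0.6, -0.7]
width: 61.2
grasp_force: 30.0
```

```bash
python3 look.py c funnel_rim 235
python3 - <<'E'
from h import *
im=ctrl.get_image("scene");cv2.imwrite("pics/s2.png",cv2.resize(im[80:300,260:520,::-1],None,fx=2.5,fy=2.5))
print(ctrl.get_obs()["width"],ctrl.get_obs()["grasp_force"])
for n in ["funnel_rim","funnel"]:
    print(n,[(round(q["score"],2),q["uv"]) for q in ctrl.pinpoint(n,"scene")[:1]])
E
```

```text
tcp [496.9 257.8 209.4] yaw 71.6244543295251 w 61.226890429976805 f [ 0.4 -0.6 -0.7]
 pin funnel_rim 0.94 [320.  319.4] [498.6 258.6 235. ]
 tri funnel_rim [458.4 269.4 298.6] [10.4, 18.5, 9.1]
61.212243594909694 29.999760321989015
funnel_rim [(0.84, [408.2, 149.5])]
funnel [(0.79, [404.9, 184.2])]
```

View pics/s2.png

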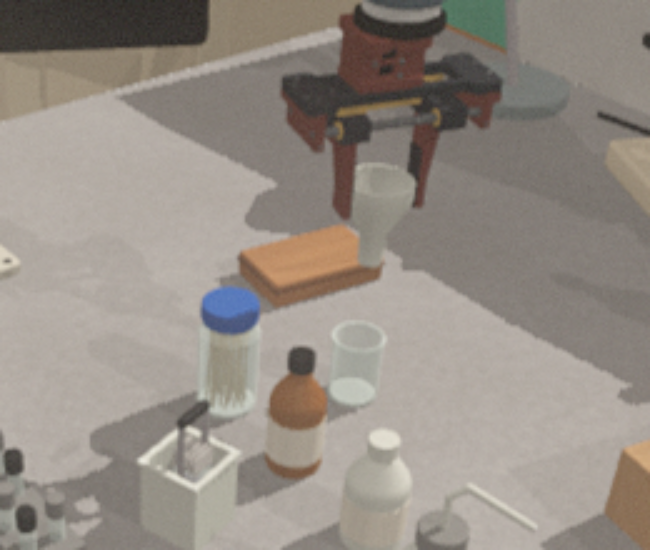

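Funnel is held upright in the gripper at (408,150) and the beaker is standing. Transfer towards the flask, stopping beyond it so the wrist camera looks down on the mouth.

Request:
{"api": "apply_moves", "payload": {"targets": [{"tx": 0.003,"ty": -0.017,"tz": 0,"spin": 0},{"tx": 0.009,"ty": -0.05,"tz": 0,"spin": 0},{"tx": 0.016,"ty": -0.085,"tz": 0,"spin": 0},{"tx": 0.023,"ty": -0.12,"tz": 0,"spin": 0},{"tx": 0.03,"ty": -0.155,"tz": 0,"spin": 0},{"tx": 0.037,"ty": -0.19,"tz": 0,"spin": 0},{"tx": 0.044,"ty": -0.225,"tz": 0,"spin": 0},{"tx": 0.05,"ty": -0.26,"tz": 0,"spin": 0}]}}

```text
t: 8.75
ee_pos: [546.3, -4.6, 206.6]
orientation: [-0.502, -3.099, 0.001]
ft_force: [-0.0, -0.5, -0.1]
width: 61.2
grasp_force: 30.0
```

Request:
{"api": "apply_moves", "payload": {"targets": [{"tx": 0.007,"ty": -0.035,"tz": 0,"spin": 0},{"tx": 0.014,"ty": -0.07,"tz": 0,"spin": 0},{"tx": 0.021,"ty": -0.105,"tz": 0,"spin": 0},{"tx": 0.028,"ty": -0.14,"tz": 0,"spin": 0},{"tx": 0.035,"ty": -0.175,"tz": 0,"spin": 0},{"tx": 0.042,"ty": -0.21,"tz": 0,"spin": 0},{"tx": 0.049,"ty": -0.24,"tz": 0,"spin": 0},{"tx": 0.053,"ty": -0.26,"tz": 0,"spin": 0}]}}

```text
t: 9.55
ee_pos: [599.1, -265.0, 206.4]
orientation: [-0.504, -3.099, -0.0]
ft_force: [0.7, 0.2, -0.9]
width: 61.4
grasp_force: 30.0
```

Request:
{"api": "apply_moves", "payload": {"targets": [{"tx": 0,"ty": -0.01,"tz": 0,"spin": 0},{"tx": 0,"ty": -0.02,"tz": 0,"spin": 0},{"tx": 0,"ty": -0.02,"tz": 0,"spin": 0},{"tx": 0,"ty": -0.02,"tz": 0,"spin": 0},{"tx": 0,"ty": -0.02,"tz": 0,"spin": 0},{"tx": 0,"ty": -0.02,"tz": 0,"spin": 0},{"tx": 0,"ty": -0.02,"tz": 0,"spin": 0},{"tx": 0,"ty": -0.02,"tz": 0,"spin": 0}]}}

```text
t: 10.35
ee_pos: [600.1, -281.9, 207.8]
orientation: [0.501, 3.101, -0.0]
ft_force: [-0.6, -0.8, -0.6]
width: 61.5
grasp_force: 30.0
```

```bash
python3 look.py d flask_mouth 105 flask 0 funnel_rim 235
```

```text
tcp [ 600.1 -281.9  207.8] yaw 71.64609456863386 w 61.50488432698227 f [-0.6 -0.8 -0.6]
 pin flask_mouth 0.73 [308.3 162.9] [ 545.  -270.6  105. ]
 pin flask_mouth 0.73 [552.2  99.1] [548.6 -65.4 105. ]
 pin flask 0.85 [313.  154.7] [ 541.8 -267.8    0. ]
 pin funnel_rim 0.93 [322.  316.7] [ 600.1 -279.6  235. ]
 pin funnel_rim 0.32 [313. 159.] [ 540.4 -263.4  235. ]
 tri funnel_rim [337.3 179.8 728.9] [113.8, 138.8, 162.5, 384.0]
```

View pics/w_d.png

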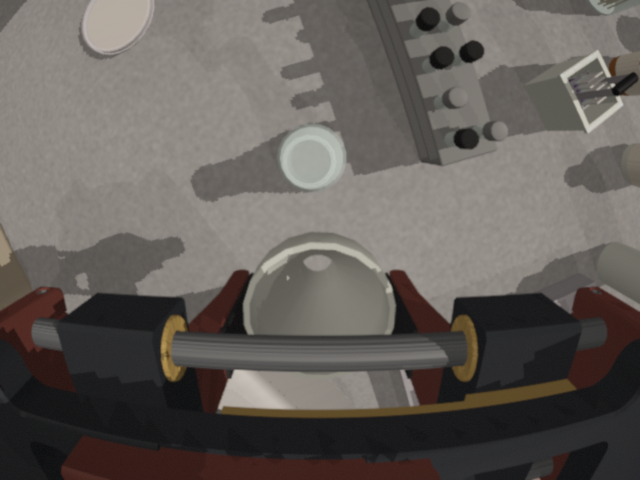

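The flask mouth shows at (308,163), base at (312,157), with the held funnel at the bottom. I take a second view from a shifted position.

Request:
{"api": "apply_moves", "payload": {"targets": [{"tx": 0,"ty": 0.015,"tz": 0,"spin": 0},{"tx": 0,"ty": 0.03,"tz": 0,"spin": 0},{"tx": 0,"ty": 0.045,"tz": 0,"spin": 0},{"tx": 0,"ty": 0.06,"tz": 0,"spin": 0},{"tx": 0,"ty": 0.06,"tz": 0,"spin": 0},{"tx": 0,"ty": 0.06,"tz": 0,"spin": 0},{"tx": 0,"ty": 0.06,"tz": 0,"spin": 0},{"tx": 0,"ty": 0.06,"tz": 0,"spin": 0}]}}

```text
t: 11.5
ee_pos: [600.1, -222.7, 207.7]
orientation: [0.502, 3.101, -0.0]
ft_force: [-0.3, 0.2, 0.0]
width: 61.6
grasp_force: 30.0
```

```bash
python3 look.py e flask_mouth 105 flask 0 funnel_rim 235
python3 - <<'E'
from h import *
np.set_printoptions(precision=1,suppress=True)
o=ctrl.get_obs();print(o["width"],o["ee_pos"])
P={}
for c in ["scene","top"]:
    k=cal(c);ctrl.get_image(c)
    for n,z in [("flask_mouth",105),("flask",0),("funnel_rim",235),("funnel",152)]:
        for q in ctrl.pinpoint(n,c)[:1]:
            print(c,n,round(q["score"],2),np.array(q["uv"]),atz(ray(k,q["uv"]),z)); P.setdefault(n,[]).append(ray(k,q["uv"]))
    print("pred rim/tip if upright under tcp",project(k,[*o["ee_pos"][:2],o["ee_pos"][2]+27]),project(k,[*o["ee_pos"][:2],o["ee_pos"][2]-56]))
for n in P:
    if len(P[n])>1: print(n,*tri(P[n]))
E
```

```text
tcp [ 600.1 -222.7  207.7] yaw 71.59160065339455 w 61.64870000227534 f [-0.3  0.2  0. ]
 pin flask_mouth 0.7 [317.  256.4] [ 612.2 -227.4  105. ]
 pin flask_mouth 0.61 [232.9 190.5] [ 545.8 -269.8  105. ]
 tri flask_mouth [ 545.4 -234.1  318.4] [28.8, 28.8]
 pin flask 0.71 [257.3 173.8] [ 541.6 -267.5    0. ]
 tri flask [ 541.7 -267.9   -2.2] [0.1, 0.1]
 pin funnel_rim 0.58 [319.3 319.5] [ 600.8 -221.9  235. ]
 tri funnel_rim [280.4 134.5 898.5] [172.4, 199.3, 234.5, 315.0, 250.2]
61.5606870943867 [ 600.  -222.4  207.6]
scene flask_mouth 0.71 [205.8 307.3] [ 545.  -276.3  105. ]
scene flask 0.84 [216.8 344.4] [ 545.3 -269.     0. ]
scene funnel_rim 0.73 [261.9 298.6] [ 706.  -243.1  235. ]
scene funnel 0.96 [246.5 291.7] [ 597.9 -217.7  152. ]
pred rim/tip if upright under tcp [240.1 256.6] [244.7 293.6]
top flask 0.64 [421.3 239.1] [ 545.8 -276.2    0. ]
top funnel_rim 0.48 [422.9 195.5] [ 599.2 -221.1  235. ]
top funnel 0.62 [414.3 207.5] [ 592.  -224.4  152. ]
pred rim/tip if upright under tcp [423.5 195.1] [413.2 203.7]
flask [ 546.7 -272.5    3.7] [3.0, 3.0]
funnel_rim [ 624.9 -224.   161.2] [19.1, 19.1]
funnel [ 594.3 -220.8  151.1] [4.4, 4.4]
```

```bash
cat > stem.py <<'E'
from h import *
np.set_printoptions(precision=1,suppress=True)
o=ctrl.get_obs();x,y,z=o["ee_pos"];k=cal("scene");im=ctrl.get_image("scene")
m=ctrl.outline_of("funnel","scene")[0];M=m["pixels"];print(o["width"],m["score"],m["box"])
def ring(r,h): # silhouettes
    a=np.linspace(0,2*np.pi,60);return np.array([project(k,[x+r*np.cos(t),y+r*np.sin(t),z-56+h]) for t in a])
prof=[(11,0),(13,30),(31,65),(33,83)]
pm=np.zeros((480,640),np.uint8)
for (r0,h0),(r1,h1) in zip(prof,prof[1:]):
    cv2.fillConvexPoly(pm,cv2.convexHull(np.vstack([ring(r0,h0),ring(r1,h1)]).astype(np.float32)).round().astype(int),1)
for v in range(int(m["box"][1]),int(m["box"][3])+4,3):
    a=np.flatnonzero(M[v]);b=np.flatnonzero(pm[v])
    print(v,(a.min(),a.max()) if len(a) else None,(b.min(),b.max()) if len(b) else None)
cv2.imwrite("pics/s3.png",cv2.resize(im[230:370,170:330,::-1],None,fx=5,fy=5,interpolation=cv2.INTER_CUBIC)[:600])
E
python3 stem.py
```

```text
61.30493500023559 0.74 [222.7, 244.3, 259.1, 299.6]
244 None (np.int64(238), np.int64(247))
247 (np.int64(230), np.int64(255)) (np.int64(230), np.int64(255))
250 (np.int64(226), np.int64(257)) (np.int64(225), np.int64(259))
253 (np.int64(224), np.int64(259)) (np.int64(221), np.int64(260))
256 (np.int64(222), np.int64(259)) (np.int64(220), np.int64(261))
259 (np.int64(222), np.int64(259)) (np.int64(220), np.int64(261))
262 (np.int64(223), np.int64(260)) (np.int64(220), np.int64(260))
265 (np.int64(223), np.int64(259)) (np.int64(221), np.int64(260))
268 (np.int64(224), np.int64(258)) (np.int64(222), np.int64(259))
271 (np.int64(225), np.int64(256)) (np.int64(223), np.int64(258))
274 (np.int64(228), np.int64(254)) (np.int64(226), np.int64(256))
277 (np.int64(231), np.int64(253)) (np.int64(229), np.int64(253))
280 (np.int64(234), np.int64(251)) (np.int64(233), np.int64(251))
283 (np.int64(236), np.int64(251)) (np.int64(236), np.int64(251))
286 (np.int64(237), np.int64(250)) (np.int64(237), np.int64(251))
289 (np.int64(237), np.int64(250)) (np.int64(237), np.int64(251))
292 (np.int64(238), np.int64(250)) (np.int64(238), np.int64(251))
295 (np.int64(239), np.int64(249)) (np.int64(238), np.int64(251))
298 None (np.int64(241), np.int64(247))
301 None None
```

Silhouette matches the upright model under the TCP. Move over the mouth, tip about 5 mm above it.

Request:
{"api": "apply_moves", "payload": {"targets": [{"tx": -0.014,"ty": -0.012,"tz": 0,"spin": 0},{"tx": -0.03,"ty": -0.026,"tz": 0,"spin": 0},{"tx": -0.045,"ty": -0.04,"tz": 0,"spin": 0},{"tx": -0.0548,"ty": -0.048,"tz": 0,"spin": 0},{"tx": -0.0548,"ty": -0.048,"tz": -0.015,"spin": 0},{"tx": -0.0548,"ty": -0.048,"tz": -0.03,"spin": 0},{"tx": -0.0548,"ty": -0.048,"tz": -0.041,"spin": 0},{"tx": -0.0548,"ty": -0.048,"tz": -0.041,"spin": 0}]}}

```text
t: 13.25
ee_pos: [544.2, -269.0, 163.8]
orientation: [-0.5, -3.097, -0.002]
ft_force: [-0.2, -0.1, -1.0]
width: 61.4
grasp_force: 30.0
```

Request:
{"api": "apply_moves", "payload": {"targets": [{"tx": 0,"ty": 0,"tz": 0,"spin": 0},{"tx": 0,"ty": 0,"tz": 0,"spin": 0},{"tx": 0,"ty": 0,"tz": 0,"spin": 0},{"tx": 0,"ty": 0,"tz": 0,"spin": 0},{"tx": 0,"ty": 0,"tz": 0,"spin": 0},{"tx": 0,"ty": 0,"tz": 0,"spin": 0},{"tx": 0,"ty": 0,"tz": 0,"spin": 0},{"tx": 0,"ty": 0,"tz": 0,"spin": 0}]}}

```text
t: 14.05
ee_pos: [545.2, -270.2, 166.7]
orientation: [0.502, 3.101, 0.0]
ft_force: [-0.3, -0.3, -0.0]
width: 61.2
grasp_force: 30.0
```

```bash
python3 stem.py|tail -12; python3 look.py f flask_mouth 105 funnel_rim 194
```

```text
277 (np.int64(185), np.int64(221)) (np.int64(184), np.int64(222))
280 (np.int64(186), np.int64(219)) (np.int64(185), np.int64(220))
283 (np.int64(187), np.int64(218)) (np.int64(186), np.int64(219))
286 (np.int64(190), np.int64(216)) (np.int64(188), np.int64(217))
289 (np.int64(193), np.int64(215)) (np.int64(192), np.int64(215))
292 (np.int64(197), np.int64(214)) (np.int64(196), np.int64(214))
295 (np.int64(199), np.int64(214)) (np.int64(199), np.int64(214))
298 (np.int64(200), np.int64(214)) (np.int64(200), np.int64(215))
301 (np.int64(201), np.int64(214)) (np.int64(201), np.int64(215))
304 (np.int64(202), np.int64(214)) (np.int64(202), np.int64(215))
307 (np.int64(205), np.int64(209)) (np.int64(203), np.int64(212))
310 None None
tcp [ 545.2 -270.2  166.7] yaw 71.61371432573267 w 61.17499930255026 f [ 0.3  0.3 -0.8]
 pin flask_mouth 0.87 [318.5 253.9] [ 544.5 -269.3  105. ]
 pin flask_mouth 0.67 [316.9 222.1] [ 524.9 -263.9  105. ]
 tri flask_mouth [ 545.9 -247.4  213.3] [19.4, 46.6, 32.9]
 pin funnel_rim 0.81 [321.5 316.6] [ 545.  -268.2  194. ]
 tri funnel_rim [259.5  87.8 925.4] [221.8, 248.3, 280.2, 264.8, 199.7, 254.8]
```

View pics/s3.png

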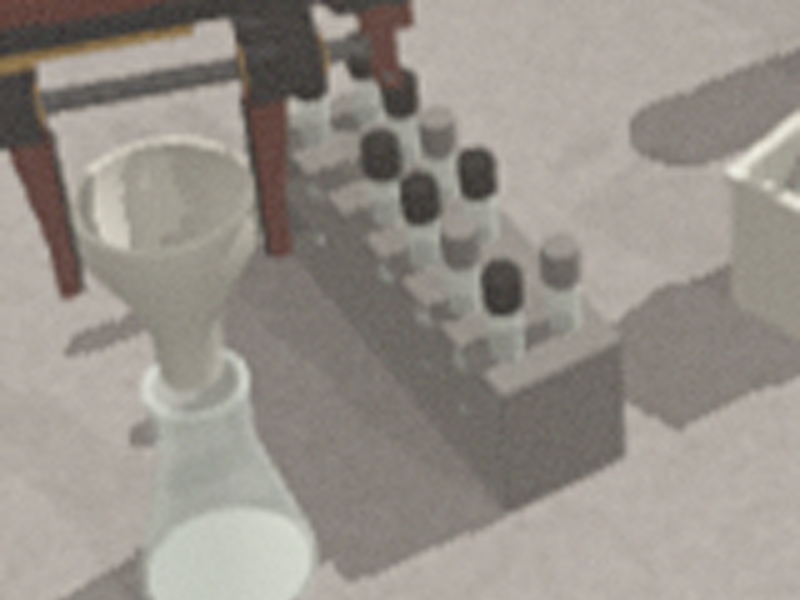

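Stem tip is at about (194,390) in the crop, over the mouth centre (196,385). Lowering.

Request:
{"api": "apply_moves", "payload": {"targets": [{"tx": 0,"ty": 0,"tz": -0.003,"spin": 0},{"tx": 0,"ty": 0,"tz": -0.006,"spin": 0},{"tx": 0,"ty": 0,"tz": -0.009,"spin": 0},{"tx": 0,"ty": 0,"tz": -0.012,"spin": 0},{"tx": 0,"ty": 0,"tz": -0.015,"spin": 0},{"tx": 0,"ty": 0,"tz": -0.018,"spin": 0},{"tx": 0,"ty": 0,"tz": -0.02,"spin": 0},{"tx": 0,"ty": 0,"tz": -0.02,"spin": 0}]}}

```text
t: 15.2
ee_pos: [545.1, -270.1, 146.3]
orientation: [-0.502, -3.101, -0.0]
ft_force: [-0.0, 0.9, -0.8]
width: 61.2
grasp_force: 30.0
```

Request:
{"api": "apply_moves", "payload": {"targets": [{"tx": 0,"ty": 0,"tz": -0.003,"spin": 0},{"tx": 0,"ty": 0,"tz": -0.006,"spin": 0},{"tx": 0,"ty": 0,"tz": -0.008,"spin": 0},{"tx": 0,"ty": 0,"tz": -0.01,"spin": 0},{"tx": 0,"ty": 0,"tz": -0.012,"spin": 0},{"tx": 0,"ty": 0,"tz": -0.014,"spin": 0},{"tx": 0,"ty": 0,"tz": -0.015,"spin": 0},{"tx": 0,"ty": 0,"tz": -0.015,"spin": 0}]}}

```text
t: 16.0
ee_pos: [545.2, -270.2, 131.5]
orientation: [-0.502, -3.101, -0.0]
ft_force: [1.4, 0.1, -1.3]
width: 61.1
grasp_force: 30.0
```

Request:
{"api": "apply_moves", "payload": {"targets": [{"tx": 0,"ty": 0,"tz": -0.001,"spin": 0},{"tx": 0,"ty": 0,"tz": -0.002,"spin": 0},{"tx": 0,"ty": 0,"tz": -0.003,"spin": 0},{"tx": 0,"ty": 0,"tz": -0.004,"spin": 0},{"tx": 0,"ty": 0,"tz": -0.0045,"spin": 0},{"tx": 0,"ty": 0,"tz": -0.0045,"spin": 0},{"tx": 0,"ty": 0,"tz": -0.0045,"spin": 0},{"tx": 0,"ty": 0,"tz": -0.0045,"spin": 0}]}}

```text
t: 16.8
ee_pos: [545.3, -270.2, 127.2]
orientation: [0.502, 3.101, -0.0]
ft_force: [-0.1, -0.1, -0.3]
width: 61.4
grasp_force: 30.0
```

Request:
{"api": "apply_moves", "payload": {"targets": [{"tx": 0,"ty": 0,"tz": -0.0005,"spin": 0},{"tx": 0,"ty": 0,"tz": -0.001,"spin": 0},{"tx": 0,"ty": 0,"tz": -0.0015,"spin": 0},{"tx": 0,"ty": 0,"tz": -0.002,"spin": 0},{"tx": 0,"ty": 0,"tz": -0.002,"spin": 0},{"tx": 0,"ty": 0,"tz": -0.002,"spin": 0},{"tx": 0,"ty": 0,"tz": -0.002,"spin": 0},{"tx": 0,"ty": 0,"tz": -0.002,"spin": 0}]}}

```text
t: 17.6
ee_pos: [545.3, -270.2, 125.3]
orientation: [0.502, 3.101, -0.0]
ft_force: [-0.5, -0.8, 1.6]
width: 61.5
grasp_force: 30.0
```

Request:
{"api": "apply_moves", "payload": {"targets": [{"tx": 0,"ty": 0,"tz": -0.0005,"spin": 0},{"tx": 0,"ty": 0,"tz": -0.001,"spin": 0},{"tx": 0,"ty": 0,"tz": -0.001,"spin": 0},{"tx": 0,"ty": 0,"tz": -0.001,"spin": 0},{"tx": 0,"ty": 0,"tz": -0.001,"spin": 0},{"tx": 0,"ty": 0,"tz": -0.001,"spin": 0},{"tx": 0,"ty": 0,"tz": -0.001,"spin": 0},{"tx": 0,"ty": 0,"tz": -0.001,"spin": 0}]}}

```text
t: 18.4
ee_pos: [545.5, -270.5, 124.8]
orientation: [0.502, 3.101, -0.001]
ft_force: [-1.5, -1.0, 5.6]
width: 61.5
grasp_force: 30.0
```

Seated (force +5.6 N). Release.

Request:
{"api": "apply_moves", "payload": {"targets": [{"tx": 0,"ty": 0,"tz": 0.0005,"spin": 0},{"tx": 0,"ty": 0,"tz": 0.0005,"spin": 0},{"tx": 0,"ty": 0,"tz": 0.0005,"spin": 0},{"tx": 0,"ty": 0,"tz": 0.0005,"spin": 0},{"tx": 0,"ty": 0,"tz": 0.0005,"spin": 0},{"tx": 0,"ty": 0,"tz": 0.0005,"spin": 0},{"tx": 0,"ty": 0,"tz": 0.0005,"spin": 0},{"tx": 0,"ty": 0,"tz": 0.0005,"spin": 0}], "gripper": -1}}

```text
t: 19.2
ee_pos: [545.3, -270.2, 124.7]
orientation: [0.502, 3.101, 0.0]
ft_force: [0.4, 0.2, -0.7]
width: 87.3
grasp_force: 0.0
```

Request:
{"api": "apply_moves", "payload": {"targets": [{"tx": 0,"ty": 0,"tz": 0.005,"spin": 0},{"tx": 0,"ty": 0,"tz": 0.015,"spin": 0},{"tx": 0,"ty": 0,"tz": 0.03,"spin": 0},{"tx": 0,"ty": 0,"tz": 0.05,"spin": 0},{"tx": 0,"ty": 0,"tz": 0.07,"spin": 0},{"tx": 0,"ty": 0,"tz": 0.09,"spin": 0},{"tx": 0,"ty": 0,"tz": 0.1,"spin": 0},{"tx": 0,"ty": 0,"tz": 0.1,"spin": 0}]}}

```text
t: 20.0
ee_pos: [546.3, -270.7, 227.2]
orientation: [0.501, 3.097, -0.002]
ft_force: [0.4, 0.2, 1.2]
width: 87.6
grasp_force: 0.0
```

```bash
rm rays.json; python3 look.py g funnel_rim 153; sed 's/x,y,z=o\["ee_pos"\]/x,y,z=545.3,-270.2,126/; s/s3.png/s4.png/' stem.py > stem2.py; python3 stem2.py
```

```text
tcp [ 546.3 -270.7  227.2] yaw 71.62234217715975 w 87.62877993097973 f [0.4 0.2 1.2]
 pin funnel_rim 0.85 [321.9 246.1] [ 544.9 -267.4  153. ]
 pin funnel_rim 0.28 [315.9 230.8] [ 533.8 -267.8  153. ]
87.9439964133399 0.86 [187.2, 274.5, 223.1, 312.6]
274 None (np.int64(204), np.int64(213))
277 (np.int64(199), np.int64(217)) (np.int64(196), np.int64(220))
280 (np.int64(193), np.int64(221)) (np.int64(192), np.int64(223))
283 (np.int64(190), np.int64(222)) (np.int64(188), np.int64(224))
286 (np.int64(189), np.int64(223)) (np.int64(187), np.int64(224))
289 (np.int64(188), np.int64(223)) (np.int64(186), np.int64(224))
292 (np.int64(189), np.int64(223)) (np.int64(186), np.int64(224))
295 (np.int64(189), np.int64(222)) (np.int64(188), np.int64(224))
298 (np.int64(190), np.int64(221)) (np.int64(189), np.int64(223))
301 (np.int64(192), np.int64(219)) (np.int64(190), np.int64(220))
304 (np.int64(196), np.int64(217)) (np.int64(193), np.int64(219))
307 (np.int64(200), np.int64(215)) (np.int64(197), np.int64(217))
310 (np.int64(203), np.int64(212)) (np.int64(200), np.int64(217))
313 None (np.int64(203), np.int64(217))
```

Funnel is home: the silhouette matches the upright model, rim near (545,-269). Now over to the rack, spinning -55°.

Request:
{"api": "apply_moves", "payload": {"targets": [{"tx": 0,"ty": 0.02,"tz": 0,"spin": -7},{"tx": 0,"ty": 0.055,"tz": 0,"spin": -14},{"tx": 0,"ty": 0.09,"tz": 0,"spin": -21},{"tx": 0,"ty": 0.125,"tz": 0,"spin": -28},{"tx": 0,"ty": 0.165,"tz": 0,"spin": -35},{"tx": 0,"ty": 0.205,"tz": 0,"spin": -42},{"tx": 0,"ty": 0.245,"tz": 0,"spin": -49},{"tx": 0,"ty": 0.27,"tz": 0,"spin": -55}]}}

```text
t: 21.05
ee_pos: [544.5, 2.2, 223.9]
orientation: [-1.881, -2.515, 0.001]
ft_force: [0.8, -0.4, -0.2]
width: 87.6
grasp_force: 0.0
```

Request:
{"api": "apply_moves", "payload": {"targets": [{"tx": 0,"ty": 0,"tz": 0,"spin": 0},{"tx": 0,"ty": 0,"tz": 0,"spin": 0},{"tx": 0,"ty": 0,"tz": 0,"spin": 0},{"tx": 0,"ty": 0,"tz": 0,"spin": 0},{"tx": 0,"ty": 0,"tz": 0,"spin": 0},{"tx": 0,"ty": 0,"tz": 0,"spin": 0},{"tx": 0,"ty": 0,"tz": 0,"spin": 0},{"tx": 0,"ty": 0,"tz": 0,"spin": 0}]}}

```text
t: 21.85
ee_pos: [545.3, -0.4, 224.7]
orientation: [1.877, 2.519, 0.0]
ft_force: [0.1, 0.5, -0.5]
width: 88.0
grasp_force: 0.0
```

```bash
python3 look.py h rack_grip 117 rack 4 jar 0
```

```text
tcp [545.3  -0.4 224.7] yaw 16.60689097060714 w 87.95432871119172 f [ 0.1  0.5 -0.5]
 pin rack_grip 0.72 [328.2 214.6] [547.   19.1 117. ]
 pin rack 0.95 [324.5 197.2] [546.5  16.7   4. ]
 pin rack 0.21 [525.2 211.4] [774.3  72.9   4. ]
```

View pics/w_h.png

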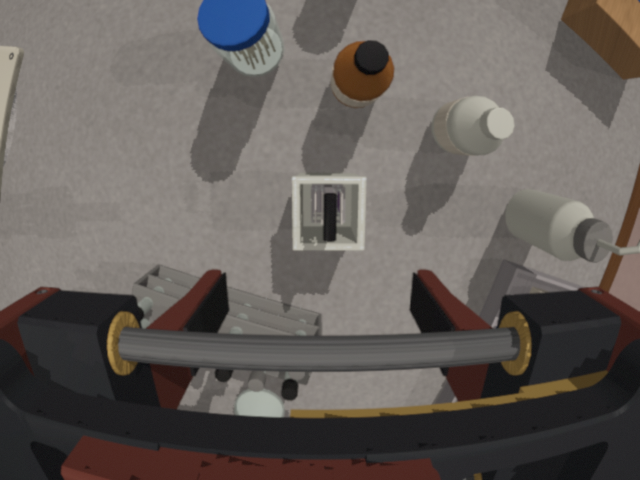

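The bar is aligned with the image's vertical, (330,194)–(330,242), so yaw is right. All 10 views are used, so from here I measure numerically.

Request:
{"api": "apply_moves", "payload": {"targets": [{"tx": 0.001,"ty": 0.006,"tz": -0.01,"spin": 0},{"tx": 0.0015,"ty": 0.012,"tz": -0.02,"spin": 0},{"tx": 0.0015,"ty": 0.018,"tz": -0.03,"spin": 0},{"tx": 0.0015,"ty": 0.018,"tz": -0.04,"spin": 0},{"tx": 0.0015,"ty": 0.018,"tz": -0.04,"spin": 0},{"tx": 0.0015,"ty": 0.018,"tz": -0.04,"spin": 0},{"tx": 0.0015,"ty": 0.018,"tz": -0.04,"spin": 0},{"tx": 0.0015,"ty": 0.018,"tz": -0.04,"spin": 0}]}}

```text
t: 23.0
ee_pos: [547.1, 17.7, 185.1]
orientation: [1.877, 2.518, 0.001]
ft_force: [-0.1, -0.1, 0.5]
width: 87.8
grasp_force: 0.0
```

```bash
python3 look.py i rack_grip 117 rack 4 jar 0
python3 - <<'E'
from h import *
np.set_printoptions(precision=1,suppress=True)
c=cal("wrist");o=ctrl.get_obs()
u0,v0=project(c,[o["ee_pos"][0],o["ee_pos"][1],117]).astype(int);print("tcp axis at z117 ->",u0,v0)
g=cv2.imread("pics/w_i.png").max(2)
W=g[v0-60:v0+60,u0-45:u0+45];n,l,s,ce=cv2.connectedComponentsWithStats((W<45).astype(np.uint8))
for i in range(1,n):
    if s[i,4]>80:
        uv=ce[i]+[u0-45,v0-60];pts=np.argwhere(l==i)[:,::-1]
        print(s[i],uv,atz(ray(c,uv),117),cv2.minAreaRect(pts.astype(np.float32)))
g=cv2.imread("pics/w_h.png").max(2)[185:250,310:350];ys,xs=np.nonzero(g<45);print("first view",xs.mean()+310,ys.min()+185,ys.max()+185,ys.mean()+185)
E
```

```text
tcp [547.1  17.7 185.1] yaw 16.60367027134188 w 87.81363328822646 f [-0.1 -0.1  0.5]
 pin rack_grip 0.87 [318.7 252.7] [547.3  18.1 117. ]
 tri rack_grip [546.4  20.6 125.7] [0.1, 0.1]
 pin rack 0.62 [321.2 221.8] [550.2  16.4   4. ]
 pin rack 0.55 [539.1 233.9] [778.6  73.3   4. ]
 tri rack [547.6  18.7  17.6] [1.8, 1.8]
 pin jar 0.7 [315.2 227.1] [546.5   9.    0. ]
tcp axis at z117 -> 318 253
[ 41  34  14  54 712] [320.2 253.1] [547.9  18.4 117. ] ((47.5, 60.5), (53.0, 13.0), 90.0)
first view 329.46422018348625 194 240 216.64036697247707
```

Request:
{"api": "apply_moves", "payload": {"targets": [{"tx": 0.0005,"ty": 0.0005,"tz": -0.015,"spin": 0},{"tx": 0.0005,"ty": 0.0005,"tz": -0.032,"spin": 0},{"tx": 0.0005,"ty": 0.0005,"tz": -0.05,"spin": 0},{"tx": 0.0005,"ty": 0.0005,"tz": -0.066,"spin": 0},{"tx": 0.0005,"ty": 0.0005,"tz": -0.08,"spin": 0},{"tx": 0.0005,"ty": 0.0005,"tz": -0.086,"spin": 0},{"tx": 0.0005,"ty": 0.0005,"tz": -0.086,"spin": 0},{"tx": 0.0005,"ty": 0.0005,"tz": -0.086,"spin": 0}]}}

```text
t: 24.15
ee_pos: [547.6, 18.3, 99.0]
orientation: [1.877, 2.519, 0.0]
ft_force: [-0.5, -0.4, 0.5]
width: 87.9
grasp_force: 0.0
```

Request:
{"api": "apply_moves", "payload": {"targets": [{"tx": 0,"ty": 0,"tz": 0,"spin": 0},{"tx": 0,"ty": 0,"tz": 0,"spin": 0},{"tx": 0,"ty": 0,"tz": 0,"spin": 0},{"tx": 0,"ty": 0,"tz": 0,"spin": 0},{"tx": 0,"ty": 0,"tz": 0,"spin": 0},{"tx": 0,"ty": 0,"tz": 0,"spin": 0},{"tx": 0,"ty": 0,"tz": 0,"spin": 0},{"tx": 0,"ty": 0,"tz": 0,"spin": 0}], "gripper": 1}}

```text
t: 24.95
ee_pos: [547.2, 18.3, 98.7]
orientation: [-1.877, -2.519, 0.0]
ft_force: [0.0, -0.3, 0.4]
width: 27.2
grasp_force: 0.0
```

Request:
{"api": "apply_moves", "payload": {"targets": [{"tx": 0,"ty": 0,"tz": 0,"spin": 0},{"tx": 0,"ty": 0,"tz": 0,"spin": 0},{"tx": 0,"ty": 0,"tz": 0,"spin": 0},{"tx": 0,"ty": 0,"tz": 0,"spin": 0},{"tx": 0,"ty": 0,"tz": 0,"spin": 0},{"tx": 0,"ty": 0,"tz": 0,"spin": 0},{"tx": 0,"ty": 0,"tz": 0,"spin": 0},{"tx": 0,"ty": 0,"tz": 0,"spin": 0}]}}

```text
t: 25.75
ee_pos: [547.3, 18.3, 98.7]
orientation: [1.877, 2.519, 0.0]
ft_force: [0.4, 1.0, -0.1]
width: 9.2
grasp_force: 30.0
```

Request:
{"api": "apply_moves", "payload": {"targets": [{"tx": 0,"ty": 0,"tz": 0.003,"spin": 0},{"tx": 0,"ty": 0,"tz": 0.008,"spin": 0},{"tx": 0,"ty": 0,"tz": 0.015,"spin": 0},{"tx": 0,"ty": 0,"tz": 0.023,"spin": 0},{"tx": 0,"ty": 0,"tz": 0.031,"spin": 0},{"tx": 0,"ty": 0,"tz": 0.039,"spin": 0},{"tx": 0,"ty": 0,"tz": 0.047,"spin": 0},{"tx": 0,"ty": 0,"tz": 0.055,"spin": 0}]}}

```text
t: 26.55
ee_pos: [547.3, 18.3, 154.5]
orientation: [1.877, 2.519, 0.0]
ft_force: [0.1, 0.4, -1.6]
width: 9.1
grasp_force: 30.0
```

Request:
{"api": "apply_moves", "payload": {"targets": [{"tx": 0,"ty": 0,"tz": 0.01,"spin": 0},{"tx": 0,"ty": 0,"tz": 0.025,"spin": 0},{"tx": 0,"ty": 0,"tz": 0.042,"spin": 0},{"tx": 0,"ty": 0,"tz": 0.062,"spin": 0},{"tx": 0,"ty": 0,"tz": 0.082,"spin": 0},{"tx": 0,"ty": 0,"tz": 0.102,"spin": 0},{"tx": 0,"ty": 0,"tz": 0.12,"spin": 0},{"tx": 0,"ty": 0,"tz": 0.135,"spin": 0}]}}

```text
t: 27.35
ee_pos: [547.3, 18.3, 290.3]
orientation: [1.877, 2.519, 0.001]
ft_force: [0.2, -0.5, -1.6]
width: 9.3
grasp_force: 30.0
```

Request:
{"api": "apply_moves", "payload": {"targets": [{"tx": 0,"ty": 0,"tz": 0,"spin": 0},{"tx": 0,"ty": 0,"tz": 0,"spin": 0},{"tx": 0,"ty": 0,"tz": 0,"spin": 0},{"tx": 0,"ty": 0,"tz": 0,"spin": 0},{"tx": 0,"ty": 0,"tz": 0,"spin": 0},{"tx": 0,"ty": 0,"tz": 0,"spin": 0},{"tx": 0,"ty": 0,"tz": 0,"spin": 0},{"tx": 0,"ty": 0,"tz": 0,"spin": 0}]}}

```text
t: 28.15
ee_pos: [547.2, 18.3, 288.6]
orientation: [-1.877, -2.519, 0.0]
ft_force: [-0.2, -0.3, -1.6]
width: 8.9
grasp_force: 30.0
```

```bash
cat > rk.py <<'E'
from h import *
np.set_printoptions(precision=1,suppress=True)
o=ctrl.get_obs();t=o["ee_pos"];print("tcp",t,o["width"],o["grasp_force"])
foot=t[2]+18.7-113; P={}
for c in ["scene","top","wrist"]:
    k=cal(c);im=ctrl.get_image(c);cv2.imwrite(f"pics/rk_{c}_{o['t']:.1f}.png",im[:,:,::-1])
    for n,z in [("rack",foot),("rack_grip",foot+113),("funnel_rim",153)]:
        for q in ctrl.pinpoint(n,c)[:1]:
            print(c,n,round(q["score"],2),np.array(q["uv"]),atz(ray(k,q["uv"]),z),"pred" ,project(k,[t[0],t[1],z]) if n!="funnel_rim" else "")
            if q["score"]>.4:P.setdefault(n,[]).append(ray(k,q["uv"]))
    if c=="scene":
        m=ctrl.outline_of("rack",c)
        if m:
            M=m[0]["pixels"];print("outline",m[0]["score"],m[0]["box"])
            a=np.radians(16.6);ex=np.array([np.cos(a),np.sin(a),0]);ey=np.array([-np.sin(a),np.cos(a),0])
            pts=np.array([project(k,np.array([t[0],t[1],foot+h])+15*i*ex+17*j*ey) for i in(-1,1) for j in(-1,1) for h in(0,78)])
            pm=np.zeros((480,640),np.uint8);cv2.fillConvexPoly(pm,cv2.convexHull(pts.astype(np.float32)).round().astype(int),1)
            for v in range(int(m[0]["box"][1]),int(m[0]["box"][3])+6,4):
                A=np.flatnonzero(M[v]);B=np.flatnonzero(pm[v]);print(v,A[[0,-1]] if len(A) else None,B[[0,-1]] if len(B) else None)
for n in P:
    if len(P[n])>1: print(n,*tri(P[n]))
print("foot expected",foot)
E
python3 rk.py
```

```text
tcp [547.2  18.3 288.6] 8.909444107520914 29.999223947525024
scene rack_grip 0.95 [338.  165.9] [554.7   9.9 307.3] pred [339.2 163. ]
scene funnel_rim 0.64 [202.7 283.9] [ 536.5 -271.1  153. ] pred 
outline 0.7 [327.2, 164.0, 347.2, 222.8]
164 [333 338] None
168 [332 336] None
172 [332 335] None
176 [332 345] [334 347]
180 [331 346] [328 351]
184 [330 347] [327 351]
188 [330 347] [327 350]
192 [328 348] [327 350]
196 [330 347] [327 350]
200 [330 346] [327 350]
204 [328 348] [327 349]
208 [329 346] [327 349]
212 [329 347] [327 349]
216 [329 345] [329 344]
220 None [338 339]
224 None None
top rack_grip 0.27 [239.6 290. ] [419.  114.8 307.3] pred [296.7 215.5]
top funnel_rim 0.55 [436.6 229.8] [ 545.6 -268.9  153. ] pred 
wrist rack 0.62 [320.4 244.4] [548.9  17.7 194.3] pred [318.4 243. ]
wrist rack_grip 0.79 [318.2 311.7] [547.5  17.8 307.3] pred [317.9 310.6]
rack_grip [548.   15.4 302.3] [0.3, 0.3]
funnel_rim [ 543.6 -270.3  157.7] [3.0, 3.0]
foot expected 194.27407432194593
```

Rack hangs upright under the TCP. Carry it over at height, smoothly.

Request:
{"api": "apply_moves", "payload": {"targets": [{"tx": 0,"ty": -0.004,"tz": 0,"spin": 0},{"tx": 0,"ty": -0.012,"tz": 0,"spin": 0},{"tx": 0,"ty": -0.024,"tz": 0,"spin": 0},{"tx": -0.001,"ty": -0.04,"tz": 0,"spin": 0},{"tx": -0.001,"ty": -0.06,"tz": 0,"spin": 0},{"tx": -0.001,"ty": -0.082,"tz": 0,"spin": 0},{"tx": -0.001,"ty": -0.104,"tz": 0,"spin": 0},{"tx": -0.001,"ty": -0.126,"tz": 0,"spin": 0}]}}

```text
t: 29.6
ee_pos: [545.9, -109.9, 288.7]
orientation: [1.878, 2.518, -0.0]
ft_force: [0.8, 0.6, -0.6]
width: 9.2
grasp_force: 30.0
```

Request:
{"api": "apply_moves", "payload": {"targets": [{"tx": 0,"ty": -0.022,"tz": 0,"spin": 0},{"tx": 0,"ty": -0.044,"tz": 0,"spin": 0},{"tx": 0,"ty": -0.066,"tz": 0,"spin": 0},{"tx": -0.001,"ty": -0.088,"tz": 0,"spin": 0},{"tx": -0.001,"ty": -0.11,"tz": 0,"spin": 0},{"tx": -0.001,"ty": -0.13,"tz": 0,"spin": 0},{"tx": -0.0015,"ty": -0.147,"tz": 0,"spin": 0},{"tx": -0.0015,"ty": -0.157,"tz": 0,"spin": 0}]}}

```text
t: 30.4
ee_pos: [544.2, -266.8, 288.6]
orientation: [-1.879, -2.518, 0.0]
ft_force: [-0.3, -0.3, -1.3]
width: 9.2
grasp_force: 30.0
```

Request:
{"api": "apply_moves", "payload": {"targets": [{"tx": 0,"ty": -0.003,"tz": 0,"spin": 0},{"tx": 0,"ty": -0.004,"tz": 0,"spin": 0},{"tx": 0,"ty": -0.004,"tz": 0,"spin": 0},{"tx": 0,"ty": -0.004,"tz": 0,"spin": 0},{"tx": 0,"ty": -0.004,"tz": 0,"spin": 0},{"tx": 0,"ty": -0.004,"tz": 0,"spin": 0},{"tx": 0,"ty": -0.004,"tz": 0,"spin": 0},{"tx": 0,"ty": -0.004,"tz": 0,"spin": 0}]}}

```text
t: 31.2
ee_pos: [544.8, -268.6, 288.7]
orientation: [1.877, 2.519, 0.0]
ft_force: [0.2, 0.6, -1.6]
width: 8.9
grasp_force: 30.0
```

```bash
python3 rk.py
```

```text
tcp [ 544.8 -268.6  288.7] 8.949743132703293 29.999185502529144
scene rack 0.61 [202.9 270. ] [ 549.6 -270.5  194.4] pred [202.7 268. ]
scene rack_grip 0.74 [193.2 212.5] [ 543.  -266.7  307.4] pred [192.6 213.4]
scene funnel_rim 0.9 [200.9 285. ] [ 537.3 -274.9  153. ] pred 
outline 0.67 [197.5, 303.8, 232.6, 357.2]
303 None None
307 [217 219] None
311 [199 219] None
315 [200 219] None
319 [201 221] None
323 [200 224] None
327 [200 227] None
331 [200 229] None
335 [199 231] None
339 [199 233] None
343 [199 232] None
347 [199 231] None
351 [201 228] None
355 [205 224] None
359 None None
top rack 0.92 [443.1 227.2] [ 544.7 -269.9  194.4] pred [442.4 227.2]
top rack_grip 0.66 [462.7 218.3] [ 543.3 -270.6  307.4] pred [461.5 217.5]
top funnel_rim 0.76 [436.2 230.2] [ 544.8 -268.   153. ] pred 
wrist rack 0.65 [319.1 243.5] [ 545.3 -268.9  194.4] pred [318.5 242.9]
wrist rack_grip 0.61 [316.9 310.8] [ 544.3 -268.9  307.4] pred [318.1 310.4]
wrist funnel_rim 0.62 [319.1 233.5] [ 546.  -271.2  153. ] pred 
rack [ 545.5 -269.9  191.3] [0.7, 1.0, 0.3]
rack_grip [ 543.9 -268.5  308.8] [1.5, 1.8, 0.3]
funnel_rim [ 543.9 -271.4  155.7] [5.5, 4.1, 2.1]
foot expected 194.40260661796742
```

Aligned within about 2 mm. Lower 29 mm.

Request:
{"api": "apply_moves", "payload": {"targets": [{"tx": 0,"ty": -0.0005,"tz": -0.002,"spin": 0},{"tx": 0,"ty": -0.0005,"tz": -0.006,"spin": 0},{"tx": 0,"ty": -0.0005,"tz": -0.011,"spin": 0},{"tx": 0,"ty": -0.0005,"tz": -0.016,"spin": 0},{"tx": 0,"ty": -0.0005,"tz": -0.021,"spin": 0},{"tx": 0,"ty": -0.0005,"tz": -0.025,"spin": 0},{"tx": 0,"ty": -0.0005,"tz": -0.028,"spin": 0},{"tx": 0,"ty": -0.0005,"tz": -0.029,"spin": 0}]}}

```text
t: 32.65
ee_pos: [544.6, -269.1, 259.2]
orientation: [-1.877, -2.519, 0.0]
ft_force: [0.2, -0.6, -2.0]
width: 9.0
grasp_force: 30.0
```

Request:
{"api": "apply_moves", "payload": {"targets": [{"tx": 0,"ty": 0,"tz": 0,"spin": 0},{"tx": 0,"ty": 0,"tz": 0,"spin": 0},{"tx": 0,"ty": 0,"tz": 0,"spin": 0},{"tx": 0,"ty": 0,"tz": 0,"spin": 0},{"tx": 0,"ty": 0,"tz": 0,"spin": 0},{"tx": 0,"ty": 0,"tz": 0,"spin": 0},{"tx": 0,"ty": 0,"tz": 0,"spin": 0},{"tx": 0,"ty": 0,"tz": 0,"spin": 0}]}}

```text
t: 33.45
ee_pos: [544.7, -269.2, 259.7]
orientation: [-1.877, -2.519, 0.0]
ft_force: [0.8, 0.1, -1.2]
width: 8.9
grasp_force: 30.0
```

```bash
python3 rk.py | grep -v "^3"
python3 - <<'E'
from h import *
for n in ["funnel","rack","flask","jar","beaker"]:
    for c in ["scene","top"]: print(n,c,[(round(q["score"],2),np.round(q["box"])) for q in ctrl.outline_of(n,c)[:1]])
E
```

```text
tcp [ 544.7 -269.2  259.7] 8.903949677941633 29.999115765094757
scene rack 0.55 [205.5 284.4] [ 553.9 -272.1  165.4] pred [204.7 280.8]
scene rack_grip 0.57 [193.1 230. ] [ 546.9 -273.4  278.4] pred [195.  228.4]
scene funnel_rim 0.9 [204.1 286.2] [ 543.4 -271.7  153. ] pred 
outline 0.89 [183.1, 229.4, 214.3, 291.4]
229 [188 191] None
233 [184 192] None
237 [185 189] [200 200]
241 [186 207] [193 207]
245 [187 208] [187 212]
249 [188 209] [184 213]
253 [189 210] [185 214]
257 [189 212] [186 214]
261 [189 211] [187 215]
265 [191 212] [188 216]
269 [192 214] [188 216]
273 [191 214] [189 217]
277 [193 215] [190 218]
281 [194 215] [191 215]
285 [196 210] [195 210]
289 None [201 205]
293 None None
top rack 0.6 [436.4 226.1] [ 551.4 -265.1  165.4] pred [438.5 229.3]
top rack_grip 0.79 [460.1 221.5] [ 542.4 -275.6  278.4] pred [456.5 220.2]
top funnel_rim 0.68 [435.4 229.8] [ 545.6 -266.4  153. ] pred 
wrist rack 0.69 [320.9 246.5] [ 547.2 -271.1  165.4] pred [318.4 243.1]
wrist rack_grip 0.91 [318.8 309.5] [ 544.9 -268.5  278.4] pred [317.9 310.7]
rack [ 549.6 -269.7  161. ] [0.9, 4.1, 3.2]
rack_grip [ 544.  -272.9  276. ] [0.5, 3.6, 3.3]
funnel_rim [ 544.5 -269.2  152.3] [2.8, 2.8]
foot expected 165.3691841104486
funnel scene [(0.58, array([187., 276., 221., 310.]))]
funnel top [(0.98, array([421., 218., 451., 247.]))]
rack scene [(0.89, array([183., 229., 214., 291.]))]
rack top [(0.55, array([432., 218., 453., 237.]))]
flask scene [(0.9, array([200., 305., 232., 360.]))]
flask top [(0.88, array([409., 224., 432., 257.]))]
jar scene [(0.85, array([318., 248., 358., 305.]))]
jar top [(0.98, array([282., 216., 318., 254.]))]
beaker scene [(0.55, array([392., 209., 414., 239.]))]
beaker top [(0.65, array([178., 248., 203., 269.]))]
```

Everything agrees: the rack is centred to within a few mm, its foot 8–12 mm above the rim, level and still.

```bash
python3 -c "
from workcell import ctrl
print(ctrl.close_job())"
```

```text
the job is handed in; nothing more can be done
None
```

The job is handed in, though no verdict came back: by my camera measurements the funnel sits home in the flask and is let go, and the rack is held level and steady, centred to within a few mm, about 1 cm above the funnel.

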